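# Set a lamp board's overhang with a square and hold it for fixing

### The job

The lamp board lying loose on the low bench riser must stick out past the riser's end face by the length of the assembly square's long leg: lay the square flat on the bench beside the board, short leg flush against that end face and long leg pointing straight out, and let go of it. Then slide the board straight out until its socket end is level with the tip of the long leg, without letting it tip or lifting it off the riser, and leaving the square flush and the other things alone. Finish while still holding the board down flat on the riser, for by then it would tip over the edge, so that a colleague can drive the screws.

Things in the scene. Friction and masses are not known exactly. Their poses are not given: they have to be found in the camera images.
- riser: Low fixed bench riser of grey and white laminate, 300 mm along x, 340 mm along y, 70 mm high, flat top. Origin: centre of its underside, on the bench. The board sticks out from its +y end face (towards the robot's left): a flat upright panel 300 mm wide, 70 mm high, 170 mm from the origin. Outward is the riser's +y. Position and yaw vary.
- riser_edge (a point): Middle of the top edge of that end face, at (0, 170, 70) mm in the riser's frame.
- board: Loose lamp board of pale wood, 60 mm wide (x), 320 mm long (y), 18 mm thick, about 0.45 kg, flat on the riser top, roughly along the riser's y, its outer (+y) end 10 to 60 mm past the end face. Origin: centre of the underside. It tips when more than about 100 mm sticks out, since its outer end is heavy. The bare inner end can be gripped across the 60 mm width from above.
- board_end (a point): Middle of the top edge of the board's outer (socket) end, at (0, 160, 18) mm in the board's frame.
- lamp_socket (a point): Top centre of the steel lamp socket on the board, at (0, 125, 80) mm in the board's frame: a flange 52 mm across and 6 mm high with an upright tube 20 mm thick.
- square: Loose aluminium assembly square, a flat L lying on the bench left of the riser: 12 mm thick, 0.2 kg, legs 30 mm wide. Origin: on the underside, on the short leg's outer edge, in line with the long leg. Long leg: along +y to y = 150 mm. Short leg: x = -15 to 85 mm, y = 0 to 30 mm; its straight outer edge (y = 0) goes flush on the end face, the square's axes then parallel to the riser's.
- square_tip (a point): Middle of the top edge at the end of the long leg, at (0, 150, 12) mm in the square's frame: the mark for the overhang.
- square_corner (a point): Outer corner of the L, at (-15, 0, 0) mm in the square's frame.
- square_toe (a point): Far end of the short leg's outer edge, at (85, 0, 0) mm in the square's frame.
- model: Bystander: small plaster dental model, 56 x 64 x 33 mm, on the riser's top towards the side away from the robot; origin at the centre of its underside. Leave it alone.
- driver: Bystander: screwdriver lying on the bench to the left of the work. Leave it alone.
- lamp: Bystander: white bar lamp head, 240 mm long, on a bent steel tube, about 530 mm long in all and 27 mm high, lying on the bench to the right of the riser. Leave it alone.
- bin: Bystander: open blue bin, 150 x 100 x 70 mm, with plaster models in it, on the bench at the far left. Leave it alone.
Things that resemble listed ones, but are neither listed nor needed, are in the scene too. Several things have the shape of the square; the one meant has the colours described above.

How it is judged:
On the way:
1. the square lies flat with its short leg flush against the riser's end face, let go (y of square_corner in the frame of riser between 0.166 and 0.173 m and y of square_toe in the frame of riser between 0.166 and 0.173 m and y of square_tip in the frame of riser above 0.31 m and x of square_corner in the frame of riser above -0.152 m and x of square_toe in the frame of riser below 0.152 m and height (world z) of square below 0.005 m and angle between square's own z axis and vertical below 0.05 rad and contact force between the fingers and square below 0.1 N), for 0.2 s.
At the end, for the whole second after the job is handed in: Square flat, let go, short leg within 3 mm of the end face at both ends; board flat on the riser (tilt < 0.03 rad, bearing > 0.5 N), square to the face within 0.05 rad, its end within 5 mm of level with the long leg's tip, beside and clear of the square, still, fingers bearing on it > 1 N (all of step 1 and y of board_end in the frame of square_tip between -0.005 and 0.005 m and angle between the y axis of board and the y axis of riser, either way round below 0.05 rad and angle between board's own z axis and vertical below 0.03 rad and x of board in the frame of riser between -0.12 and 0.12 m and z of board in the frame of riser between 0.066 and 0.074 m and contact force between the fingers and board above 1 N and contact force between board and riser above 0.5 N and contact force between board and square below 0.1 N and linear speed of board below 0.01 m/s and (x of square_tip in the frame of board above 0.035 m or x of square_tip in the frame of board below -0.035 m)); the arm keeps its last pose, push and grip.
It fails at once if the board tips or is lifted off (angle between board's own z axis and vertical above 0.15 rad or z of board in the frame of riser above 0.1 m or z of board in the frame of riser below 0.05 m).
It fails at once if the plaster model is disturbed (distance of model from where it was at the start of the episode above 0.025 m).
It fails at once if the screwdriver is disturbed (distance of driver from where it was at the start of the episode above 0.025 m).
It fails at once if the lamp is disturbed (distance of lamp from where it was at the start of the episode above 0.025 m).
It fails at once if the blue bin is disturbed (distance of bin from where it was at the start of the episode above 0.025 m).
It also fails if it takes over 48 s, if anything falls off the work surface, if the arm or the gripper's body presses on something with over 40 N, if the wrist force passes 120 N, or if a joint passes its speed limit or range.

### The arm

A 6-joint arm with a two-finger parallel gripper is mounted at the origin on the work surface. World frame = base frame: x ahead of the robot, y to its left, z up, the work surface at z = 0. Lengths are in m, angles in rad, forces in N, time in s.
With the tool pointing down it reaches from about 0.325 to 1 m from the base axis. Payload 5.1 kg.
Tool frame: the origin (TCP) lies midway between the tips of the shut fingers; the grasp point (between the pads) lies 19 mm behind it (manip.pinch_z is the y of the grasp point in the tool frame, in m); y points along the fingers, z is the direction in which the jaws open and shut, and the axes are right-handed (so a half turn about y gives the same grasp; the last joint's range is limited). The gripper opens to 85 mm and grips with 20 to 120 N. Pads are 22 mm wide; open, the fingers measure 114 mm over their backs; the gripper's body (76 mm by 85 mm) begins 54 mm behind the grasp point. The pads swing forward as they close: fully open they stand 13 mm farther back than shut.
Start: joints at [1.032, 0.124, 1.65, -0, 1.367, -0.083], TCP at [0.286, 0.584, 0.231] pointing down, gripper open.
Joint ranges: [-2.61, 2.61], [-1.02, 2.33], [0.03, 2.71], [-1.35, 4.49], [0.32, 2.68], [-2.91, 2.91]. Speed limits (rad/s): [2.57, 2.57, 3.14, 3.14, 3.14, 3.14].

### API

Orientations are given as a unit quaternion [x, y, z, w].
In Python, from bench import manip gives the robot as it stands.
- The arm moves only by the tool move_arm, never from a script. Its argument "deltas" is a list of rows, each a list of 6 numbers: the shift along the tool's x, y, z in mm, then the turn, a rotation vector about the tool's x, y, z in rad. In form: [[dx, dy, dz, wx, wy, wz], ...]. A call has 1 to 8 rows; each row shifts and turns the pose as measured when the row begins, along the tool's axes as they then stand; what a row does not reach is not made up. A row lasts 1/12 s, in which the tool goes at most 41.7 mm and 7.16 degrees, less where a joint would pass 70% of its speed; a pose out of reach is approached as far as the arm can. A call with a gripper value outside its range is refused whole. "hand" is the gripper's target within -1 to 1 (fully open at 1, half-way at 0, shut at -1), set as the call begins (left out, the last holds). The fingers move at their own pace and stop on an object; "force" is the grip in N (left out, the last holds). Time passes only in rows, so rows that do not move let the fingers close. It gives the time, the measured TCP pose, the force and the opening at its end, in the units of the state.
- manip.get_state(): the state, without advancing time (a new reading comes with each control period).
- manip.capture(name): name is "scene" or "top" or "wrist"; returns (picture, depth): 384x512x3 uint8, blue, green, red; 384x512 float32, m along the optical axis (not along the pixel's ray), 0 where there is no reading.
- manip.camera_model(name): a dict with "fx", "fy", "cx", "cy" (pixels), "xyz" and "attitude" of the camera in the world; the wrist camera has in their place "mount" (4x4, takes a point from camera to tool coordinates, whose origin is the TCP and whose axes are the tool frame's). Camera axes: x right, y up, looking along -z (the intrinsics and any distortion apply to the point x, -y, -z); pixel columns grow to the right and rows downward; lengths in m; the calibration is good to about 2 mm. A picture is of the moment at which its call begins: read the wrist's pose just before it. camera_model takes no time and is no camera call.
- manip.sign_off(): hands the job in, once; it reports no verdict.
Trained networks look in the newest picture that a camera, given by its name, has taken for a name from the list of things; names that differ only in an ending like _2 or _b are one class to them, and where a whole thing is asked for, a point or a joint stands for the part that bears it (a point fixed in the world has none). Each returns a list of dicts, best first, with "confidence" (0 to 1); they miss things now and then, are a little off and sometimes report something else, mostly with a low value. They report only what shows in the picture. A call takes as long as a camera call. They do not tell look-alikes from the thing itself.
- manip.recognise(camera, name): "box" ([centre column, centre row, width, height] in pixels, round what is visible of it).
- manip.trace(camera, name): "mask" (384x512 bool, what is visible of it) and "box" ([centre column, centre row, width, height] in pixels, round what is visible of it).
The state is a dict: "time_s": time; "joint_pos": joint angles; "dq": joint speeds; "joint_torque": joint torques, N m; "tcp_pos": TCP position; "tcp_rot": TCP orientation; "ft_force": force on the tool from outside, world axes, zero at the start; "wrist_torque": the same for the moment, N m; "gripper_width": finger opening in m.
Only numpy, scipy, OpenCV 4.12 (cv2) and the standard library are available. Lean on these libraries where they do the work, as an engineer would, in place of code of your own. Each camera call takes 0.05 s, during which the arm holds its last target. There are 200 camera calls.

## Working session

There is one attempt and no reset: what is moved stays moved. The work goes in short steps, Python scripts to look and compute and a tool call to move; the robot and the scene stay as the last step left them, time stands still between calls to the robot, and variables do not carry over. Pictures are saved under pics/ and viewed, about 8 in all and at most 12, crops included, and the job is handed in when it is done.

Besides the shell and the picture viewer there is one more tool, called after "Request:" as name(argument=value, ...) on one line, values as JSON. move_arm: Moves the arm, as the interface text tells. Its arguments: {"type":"object","properties":{"deltas":{"type":"array","items":{"type":"array","items":{"type":"number"}}},"hand":{"type":"number"},"force":{"type":"number"}},"required":["deltas"]}

```bash
ls; mkdir -p pics; cat > h.py <<'E'
import numpy as np, cv2
from scipy.spatial.transform import Rotation as R
from bench import manip
def cloud(cam,depth,st=None):
    m=manip.camera_model(cam); v,u=np.mgrid[0:384,0:512]
    fx,fy,cx,cy=m['fx'],m['fy'],m['cx'],m['cy']
    P=np.stack([(u-cx)/fx*depth,-(v-cy)/fy*depth,-depth],-1)
    if 'mount' in m:
        M=np.array(m['mount']);P=P@M[:3,:3].T+M[:3,3]
        return P@R.from_quat(st['tcp_rot']).as_matrix().T+np.array(st['tcp_pos'])
    return P@R.from_quat(m['attitude']).as_matrix().T+np.array(m['xyz'])
E
python3 - <<'E'
from h import *
for c in ['top','scene']:
    print(manip.camera_model(c))
    p,d=manip.capture(c); np.savez(c+'.npz',p=p,d=d)
    cv2.imwrite(f'pics/{c}0.png',cv2.resize(p,(800,600)))
print(manip.camera_model('wrist'))
s=manip.get_state();print(s); print(R.from_quat(s['tcp_rot']).as_matrix())
for n in ['board','square','riser','model','driver','lamp','bin']:
    print(n,[(np.round(r['box']),round(r['confidence'],2)) for r in manip.recognise('top',n)])
E
```

```text
pics
{'fx': 464.1597714339086, 'fy': 464.1597714339086, 'cx': 248.65697379316106, 'cy': 189.66343456907296, 'xyz': array([ 0.43079169, -0.01220781,  1.87059361]), 'attitude': array([-0.03186837,  0.03269208,  0.71062419, -0.70208895])}
{'fx': 485.0895323611146, 'fy': 485.0895323611146, 'cx': 253.048707553417, 'cy': 185.78370024800935, 'xyz': array([1.54021447, 0.60173528, 1.15392705]), 'attitude': array([0.19663571, 0.35065936, 0.80539743, 0.43555412])}
{'fx': 314.27306167546385, 'fy': 314.27306167546385, 'cx': 253.78006697963153, 'cy': 193.0811405865674, 'mount': array([[-3.74057723e-04, -9.61078500e-01, -2.76275183e-01,
        -6.94219844e-02],
       [-2.00164313e-05,  2.76275210e-01, -9.61078565e-01,
        -1.40616056e-01],
       [ 9.99999930e-01, -3.53968816e-04, -1.22580238e-04,
        -4.46631318e-04],
       [ 0.00000000e+00,  0.00000000e+00,  0.00000000e+00,
         1.00000000e+00]])}
{'time_s': 0.1, 'joint_pos': array([ 1.03240261e+00,  1.24426532e-01,  1.65155002e+00, -2.30813166e-06,
        1.36751027e+00, -8.25496716e-02]), 'dq': array([ 0.00144157,  0.00080245, -
[... 596 characters left out ...]
e-04 -9.99998206e-01 -1.88789902e-03]]
board [(array([283., 237.,  85.,  20.]), 0.59)]
square [(array([199., 239.,  34.,  40.]), 0.97), (array([206., 150.,  27.,  41.]), 0.95), (array([291., 211.,  89.,  78.]), 0.68), (array([266., 134.,  35.,  41.]), 0.67), (array([282., 231.,  88.,  17.]), 0.67), (array([210., 191.,  32.,  26.]), 0.63)]
riser [(array([293., 212.,  90.,  77.]), 0.69)]
model [(array([313., 186.,  17.,  16.]), 0.66), (array([118., 187.,  38.,  46.]), 0.25), (array([290., 213.,  89.,  78.]), 0.23)]
driver [(array([128., 234.,  29.,  37.]), 0.54)]
lamp [(array([381., 211.,  43., 140.]), 0.57)]
bin [(array([119., 187.,  39.,  42.]), 0.8), (array([293., 212.,  92.,  80.]), 0.47)]
```

View pics/top0.png

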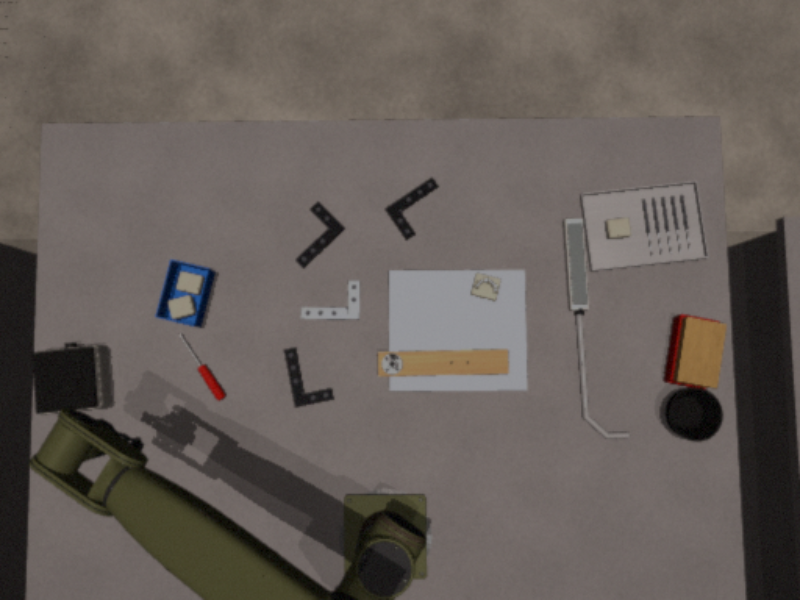

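View pics/scene0.png

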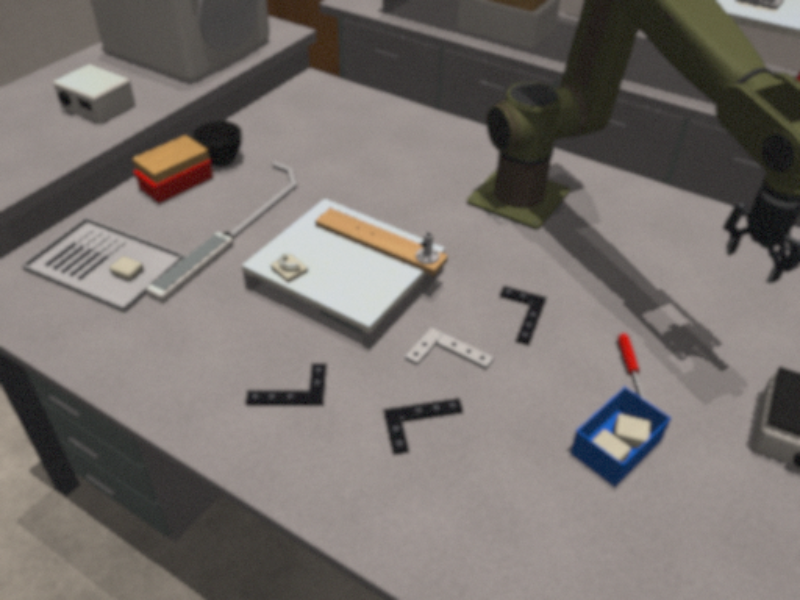

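The top view shows the aluminium square at about (335,302) in the 800 px picture. Its long leg points left (+y) and its short leg up (+x). The board is at (443,363) on the riser and the model at (486,287). The black Ls are decoys. Next I'll get rough poses.

```bash
cat >> h.py <<'E'
def rect(P):
    (c,s,a)=cv2.minAreaRect((P[:,:2]*1000).astype(np.float32)); return np.round(c,1),np.round(s,1),round(a,2)
E
python3 - <<'E'
from h import *
f=np.load('top.npz');p,d=f['p'].astype(int),f['d'];P=cloud('top',d)
def box(u0,u1,v0,v1):
    m=np.zeros((384,512),bool);m[v0:v1,u0:u1]=1;return m
X=P
print('bench z',np.median(P[box(195,235,215,225)][:,2]))
m=box(185,235,170,210)&(p.min(-1)>140); print('square',m.sum(),rect(P[m]),P[m][:,:2].min(0),P[m][:,:2].max(0),np.median(P[m][:,2]))
r=box(230,345,160,260)&(P[...,2]>.045); print('riser',r.sum(),rect(P[r]),np.median(P[r][:,2]))
w=box(230,345,210,255)&((p[...,2]-p[...,0])>50);print('board',w.sum(),rect(P[w]),np.median(P[w][:,2]))
E
```

```text
bench z 0.0011039639894150355
square 285 (array([556.8,  65.5]), array([258.6, 144.3]), 60.82) [ 0.43079169 -0.01220781] [0.64140822 0.20876199] 0.013938732308919732
riser 6896 (array([ 513.6, -172. ]), array([366.8, 300. ]), 89.45) 0.07318860335316146
board 1053 (array([ 430.5, -144.7]), array([ 57.2, 314.6]), 0.32) 0.08943399520869044
```

```bash
cat >> h.py <<'E'
def plan(target,yaw=-np.pi/2,step=40):
    """rows to TCP target (m), tool down with tool x at world yaw"""
    s=manip.get_state();M=R.from_quat(s['tcp_rot']).as_matrix();p=np.array(s['tcp_pos'])
    G=np.array([[np.cos(yaw),np.sin(yaw),0],[0,0,-1],[-np.sin(yaw),np.cos(yaw),0]]).T
    rv=R.from_matrix(M.T@G).as_rotvec();D=(np.array(target)-p)*1000
    n=int(max(np.ceil(np.linalg.norm(D)/step),np.ceil(np.linalg.norm(rv)/.12),1))
    for k in range(n):
        A=M@R.from_rotvec(rv*k/n).as_matrix()
        print([float(x) for x in np.r_[np.round(A.T@D/n,1),np.round(rv/n,4)]],end=',')
    print('\n',n,'at',p.round(4),'yaw',round(np.arctan2(M[1,0],M[0,0]),4),'t',s['time_s'],'F',np.round(s['ft_force'],1),'w',round(s['gripper_width'],4))
E
python3 -c "
from h import *
plan([.5,.12,.23])"
```

```text
[30.5, 0.1, -24.8, 0.0, 0.0858, 0.0],[32.5, 0.1, -22.1, 0.0, 0.0858, 0.0],[34.3, 0.1, -19.2, 0.0, 0.0858, 0.0],[35.8, 0.1, -16.2, 0.0, 0.0858, 0.0],[37.0, 0.1, -13.1, 0.0, 0.0858, 0.0],[38.0, 0.1, -9.9, 0.0, 0.0858, 0.0],[38.7, 0.1, -6.6, 0.0, 0.0858, 0.0],[39.1, 0.1, -3.2, 0.0, 0.0858, 0.0],[39.3, 0.1, 0.1, 0.0, 0.0858, 0.0],[39.1, 0.1, 3.5, 0.0, 0.0858, 0.0],[38.7, 0.1, 6.8, 0.0, 0.0858, 0.0],[37.9, 0.1, 10.1, 0.0, 0.0858, 0.0],[36.9, 0.1, 13.3, 0.0, 0.0858, 0.0],
 13 at [0.2861 0.5836 0.2312] yaw -0.4558 t 0.45 F [-0.4 -0.   0. ] w 0.0853
```

Request:
move_arm(deltas=[[30.5,0,-24.8,0,0.086,0],[32.5,0,-22.1,0,0.086,0],[34.3,0,-19.2,0,0.086,0],[35.8,0,-16.2,0,0.086,0],[37,0,-13.1,0,0.086,0],[38,0,-9.9,0,0.086,0],[38.7,0,-6.6,0,0.086,0],[39.1,0,-3.2,0,0.086,0]])

```text
time_s: 1.12
tcp_pos: [0.4159, 0.2923, 0.2305]
tcp_rot: [-0.59, 0.388, -0.388, 0.592]
ft_force: [1.2, 0.9, 0.5]
gripper_width: 0.0855
```

Request:
move_arm(deltas=[[39.3,0,0,0,0.086,0],[39.1,0,3.5,0,0.086,0],[38.7,0,6.8,0,0.086,0],[37.9,0,10.1,0,0.086,0],[36.9,0,13.3,0,0.086,0],[0,0,0,0,0,0]])

```text
time_s: 1.62
tcp_pos: [0.4967, 0.097, 0.2325]
tcp_rot: [0.484, -0.511, 0.514, -0.49]
ft_force: [0.2, 0.0, 1.0]
gripper_width: 0.0856
```

```bash
python3 - <<'E'
from h import *
plan([.5,.12,.23])
s=manip.get_state();p,d=manip.capture('wrist');P=cloud('wrist',d,s)
np.savez('w1.npz',p=p,P=P,d=d);cv2.imwrite('pics/w1.png',cv2.resize(p,(800,600)))
for n in ['square','board','riser','lamp_socket']:
    print(n,[(np.round(r['box']),round(r['confidence'],2)) for r in manip.recognise('wrist',n)][:5])
E
```

```text
[-23.2, 2.6, 2.1, -0.0083, -0.0517, -0.0023],
 1 at [0.4967 0.097  0.2325] yaw -1.6225 t 1.6167 F [0.2 0.  1. ] w 0.0856
square [(array([337., 124.,  92., 131.]), 0.93), (array([480., 262.,  63.,  52.]), 0.77), (array([462.,  96., 101., 113.]), 0.7)]
board [(array([196., 304.,  64.,  94.]), 0.56)]
riser [(array([276., 300., 265., 116.]), 0.65), (array([197., 305.,  66.,  95.]), 0.43)]
lamp_socket [(array([196., 304.,  70.,  91.]), 0.86)]
```

View pics/w1.png

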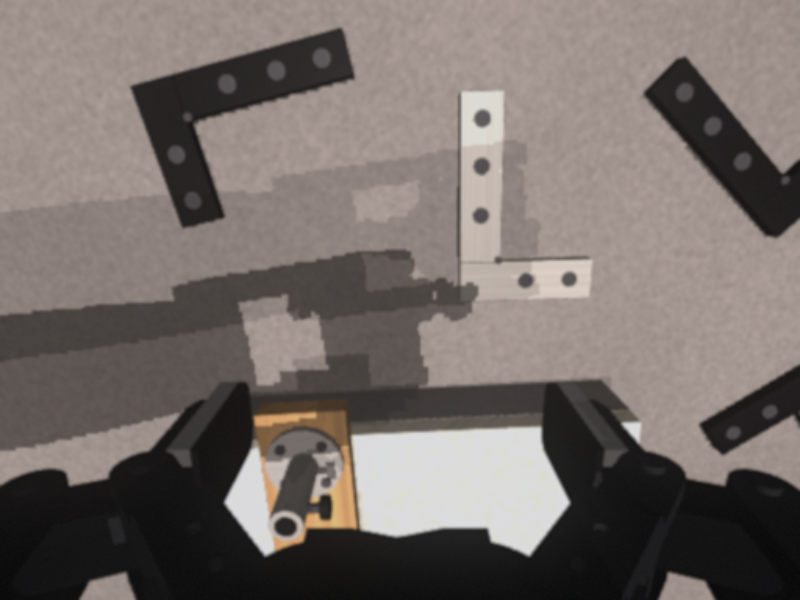

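The wrist view shows the square at (480,200), long leg up. The riser's end face is at about row 400 and the board with its socket at (300,460). Now I'll fit these precisely.

```bash
cat >> h.py <<'E'
from scipy.optimize import least_squares
L=np.array([[-15,0],[85,0],[85,30],[15,30],[15,150],[-15,150]],float)/1000
def proj(s,W):  # world -> wrist pixel
    m=manip.camera_model('wrist');M=np.array(m['mount'])
    T=(np.asarray(W)-s['tcp_pos'])@R.from_quat(s['tcp_rot']).as_matrix()
    C=(T-M[:3,3])@M[:3,:3]
    return np.stack([m['cx']+m['fx']*C[:,0]/-C[:,2],m['cy']-m['fy']*C[:,1]/-C[:,2]],-1)
def fit_square(s,mask,x0,h=.012):
    """fit square pose (x,y,yaw of its +y relative world +y) by mask contour vs outline"""
    c=max(cv2.findContours(mask.astype(np.uint8),0,cv2.CHAIN_APPROX_NONE)[0],key=cv2.contourArea)[:,0].astype(np.float32)
    def poly(q):
        Q=R.from_euler('z',q[2]).as_matrix()[:2,:2]
        return proj(s,np.c_[L@Q.T+q[:2],np.full(6,h)]).astype(np.float32)
    f=lambda q:[cv2.pointPolygonTest(poly(q),(float(a),float(b)),True) for a,b in c]
    r=least_squares(f,x0,loss='soft_l1',diff_step=1e-3,x_scale=[.01,.01,.05]);return r.x,np.mean(np.abs(r.fun)),poly(r.x)
def fit_face(P):
    """riser end-face line y=a+b*x from top points"""
    m=(P[...,2]>.062)&(P[...,2]<.078)&(P[...,1]>-.15)&(P[...,1]<.1)
    Q=P[m];xs,ys=[],[]
    for x in np.arange(.36,.68,.005):
        q=Q[abs(Q[:,0]-x)<.0025]
        if len(q)>3: xs.append(x);ys.append(np.sort(q[:,1])[-2])
    return np.array(xs),np.array(ys)
E
python3 - <<'E'
from h import *
s=manip.get_state();f=np.load('w1.npz');P=f['P']
t=[r for r in manip.trace('wrist','square') if abs(r['box'][0]-337)<20][0]
pts=P[t['mask']&(f['d']>0)];print(rect(pts),np.median(pts[:,2]))
q,e,pl=fit_square(s,t['mask'],[.565,.055,0.]);print('square',q,e);
im=f['p'].copy();cv2.polylines(im,[np.int32(pl)],True,(0,0,255),1)
xs,ys=fit_face(P);print(np.c_[xs,ys].round(3).tolist())
b=manip.trace('wrist','board')
if b: 
    bp=P[b[0]['mask']&(f['d']>0)];bp=bp[(bp[:,2]>.08)&(bp[:,2]<.096)];print('board',rect(bp),bp[:,1].max(),np.median(bp[:,2]))
    im[b[0]['mask']]=im[b[0]['mask']]//2
cv2.imwrite('pics/w1f.png',cv2.resize(im,(800,600)))
E
```

```text
(array([596.2, 134.1]), array([150.1, 100.4]), 89.0) 0.010027814299886612Traceback (most recent call last):
  File "<stdin>", line 5, in <module>
  File "h.py", line 38, in fit_square
    r=least_squares(f,x0,loss='soft_l1',diff_step=1e-3,x_scale=[.01,.01,.05]);return r.x,np.mean(np.abs(r.fun)),poly(r.x)
    return func(*args, **kwargs)
    result = trf(vector_fun.fun, vector_fun.jac, x0, f0, J0, lb, ub, ftol, xtol,
                 gtol, max_nfev, x_scale, loss_function, tr_solver,
                 tr_options.copy(), verbose, callback=callback_wrapped)
    return trf_no_bounds(
        fun, jac, x0, f0, J0, ftol, xtol, gtol, max_nfev, x_scale,
        loss_function, tr_solver, tr_options, verbose, callback=callback)
    f_new = fun(x_new)
    self._update_fun()
    ~~~~~~~~~~~~~~~~^^
    self.f = self.fun_wrapped(xp_copy(self.x))
             ~~~~~~~~~~~~~~~~^^^^^^^^^^^^^^^^^
    return np.atleast_1d(self.fun(x))
                         ~~~~~~~~^^^
    return self.f(x, *self.args, **self.kwargs)
           ~~~~~~^^^^^^^^^^^^^^^^^^^^^^^^^^^^^^
  File "h.py", line 37, in <lambda>
    f=lambda q:[cv2.pointPolygonTest(poly(q),(float(a),float(b)),True) for a,b in c]
                                     ~~~~^^^
  File "h.py", line 36, in poly
    return proj(s,np.c_[L@Q.T+q[:2],np.full(6,h)]).astype(np.float32)
           ~~~~^^^^^^^^^^^^^^^^^^^^^^^^^^^^^^^^^^^
  File "h.py", line 27, in proj
    m=manip.camera_model('wrist');M=np.array(m['mount'])
ValueError: time passes only in moves, steps and waits
```

```bash
python3 - <<'E'
t=open('h.py').read()
t=t.replace("def proj(s,W):  # world -> wrist pixel\n    m=manip.camera_model('wrist')","WM=manip.camera_model('wrist')\ndef proj(s,W):  # world -> wrist pixel\n    m=WM")
t=t.replace("    r=least_squares(f,x0,loss='soft_l1',diff_step=1e-3,x_scale=[.01,.01,.05]);return r.x,np.mean(np.abs(r.fun)),poly(r.x)",
"""    g=lambda u:np.array(x0)+(u-1)*[.1,.1,1]
    r=least_squares(lambda u:f(g(u)),np.ones(3),loss='soft_l1',diff_step=2e-3);x=g(r.x)
    return x,np.mean(np.abs(r.fun)),poly(x)""")
open('h.py','w').write(t)
E
cat > look.py <<'E'
from h import *
import sys
s=manip.get_state();p,d=manip.capture('wrist');P=cloud('wrist',d,s);im=p.copy()
x0=[float(v) for v in sys.argv[2:5]]
for t in manip.trace('wrist','square'):
    q,e,pl=fit_square(s,t['mask'],x0)
    if np.hypot(*(q[:2]-x0[:2]))<.04 and e<3:
        print('square',q.round(4),'err px',round(e,2),'z',np.median(P[t['mask']&(d>0)][:,2]));cv2.polylines(im,[np.int32(pl)],True,(0,0,255),1);break
    else: print('rej',q,e,t['box'])
xs,ys=fit_face(P);print((np.c_[xs,ys]*1000).round(0).astype(int).tolist())
b=manip.trace('wrist','board')
if b:
    bp=P[b[0]['mask']&(d>0)];bp=bp[(bp[:,2]>.08)&(bp[:,2]<.096)];print('board',rect(bp),bp[:,1].max(),np.median(bp[:,2]))
    im[b[0]['mask']]=im[b[0]['mask']]//2
cv2.imwrite(f'pics/{sys.argv[1]}.png',cv2.resize(im,(800,600)))
plan(s['tcp_pos'])
E
python3 look.py w2 .565 .055 0
```

```text
square [ 0.5592  0.0611 -0.0187] err px 0.5 z 0.01010522508440316
[[365, -56], [370, -47], [375, -39], [380, -29], [385, -23], [390, -16], [395, -17], [400, 12], [405, 13], [410, 12], [415, 13], [420, 13], [425, 13], [430, 13], [435, 13], [440, 13], [445, 13], [450, 13], [455, 13], [460, 13], [465, -16], [470, -16], [475, -16], [480, -16], [485, -16], [490, -16], [495, -16], [500, -16], [505, -16], [510, -16], [515, -16], [520, -16], [525, -16], [530, -16], [535, -16], [540, -16], [545, -17], [550, -16], [555, -16], [560, -16], [565, -16], [570, -16], [575, -16], [580, -16], [585, -16], [590, -17], [595, -22], [600, -38], [605, -48], [610, -58], [615, -71], [655, -17], [660, -17]]
board (array([430.6, -35.8]), array([60.1, 97.8]), 0.66) 0.013304083232836758 0.08681778288056252
[-0.1, 0.0, -0.1, -0.0066, -0.0399, -0.0047],
 1 at [0.4944 0.1035 0.2321] yaw -1.6106 t 2.0667 F [-0.5 -0.2  0.1] w 0.0855
```

View pics/w2.png

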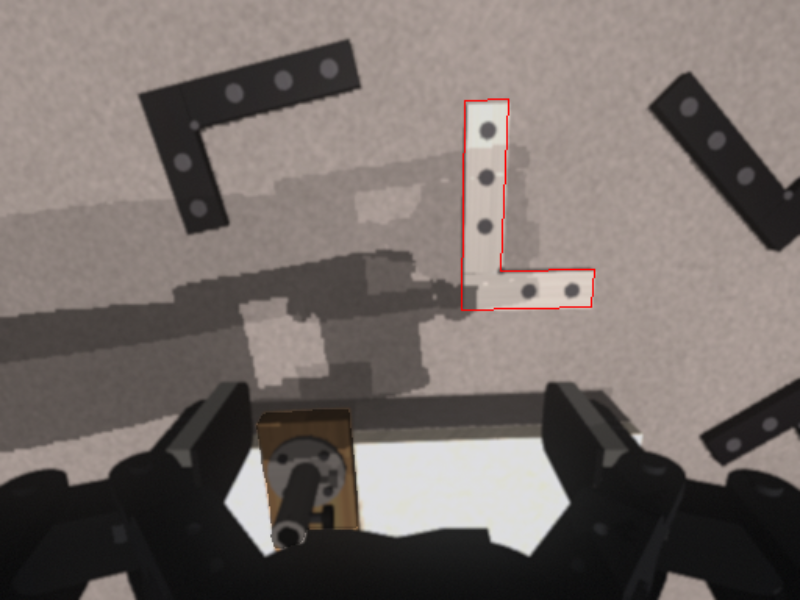

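The outline fits to 0.5 px: square origin (0.559, 0.061), yaw −0.019. The end face is at y≈−0.0165 and the board centreline at x≈0.431, with its end at y=0.013. I'll move above the long leg.

```bash
python3 -c "
from h import *
plan([.5602,.126,.06],-np.pi/2-.019)"
```

```text
[-4.8, 34.5, 12.7, -0.0013, -0.0042, -0.001],[-4.8, 34.5, 12.8, -0.0013, -0.0042, -0.001],[-4.8, 34.5, 12.9, -0.0013, -0.0042, -0.001],[-4.8, 34.5, 12.9, -0.0013, -0.0042, -0.001],[-4.8, 34.4, 13.0, -0.0013, -0.0042, -0.001],
 5 at [0.4944 0.1035 0.2321] yaw -1.6106 t 2.0667 F [-0.5 -0.2  0.1] w 0.0855
```

Request:
move_arm(deltas=[[-4.8,34.5,12.8,-0.001,-0.004,-0.001],[-4.8,34.5,12.8,-0.001,-0.004,-0.001],[-4.8,34.5,12.8,-0.001,-0.004,-0.001],[-4.8,34.5,12.9,-0.001,-0.004,-0.001],[-4.8,34.5,13,-0.001,-0.004,-0.001],[0,0,0,0,0,0],[0,0,0,0,0,0]], hand=0, force=25)

```text
time_s: 2.65
tcp_pos: [0.5658, 0.134, 0.0588]
tcp_rot: [0.495, -0.499, 0.505, -0.501]
ft_force: [0.1, 0.8, 1.4]
gripper_width: 0.0426
```

```bash
python3 -c "
from h import *
plan([.5602,.126,.02],-np.pi/2-.019)"
```

```text
[4.0, 19.4, -3.0, -0.006, 0.0059, -0.0003],[4.0, 19.4, -2.9, -0.006, 0.0059, -0.0003],
 2 at [0.5658 0.134  0.0588] yaw -1.578 t 2.65 F [0.1 0.8 1.4] w 0.0426
```

Request:
move_arm(deltas=[[4,9,-3,-0.003,0.006,0],[4,9,-3,-0.003,0.006,0],[0,0,0,0,0,0],[0,0,0,0,0,0]])

```text
time_s: 2.98
tcp_pos: [0.5603, 0.1264, 0.0449]
tcp_rot: [0.492, -0.502, 0.507, -0.499]
ft_force: [0.4, -1.0, 0.5]
gripper_width: 0.0426
```

```bash
python3 -c "
from h import *
plan([.5602,.126,.004],-np.pi/2-.019,15)"
```

```text
[0.2, 13.6, -0.2, -0.0041, 0.0002, -0.0005],[0.2, 13.6, -0.2, -0.0041, 0.0002, -0.0005],[0.2, 13.6, -0.1, -0.0041, 0.0002, -0.0005],
 3 at [0.5603 0.1264 0.0449] yaw -1.589 t 2.9833 F [ 0.4 -1.   0.5] w 0.0426
```

Request:
move_arm(deltas=[[0,13,0,-0.004,0,0],[0,13,0,-0.004,0,0],[0,12,0,-0.004,0,0],[0,0,0,0,0,0],[0,0,0,0,0,0]])

```text
time_s: 3.4
tcp_pos: [0.5633, 0.1262, 0.008]
tcp_rot: [0.492, -0.504, 0.506, -0.498]
ft_force: [-0.3, 0.5, -0.2]
gripper_width: 0.0429
```

Request:
move_arm(deltas=[[0,0,0,0,0,0],[0,0,0,0,0,0],[0,0,0,0,0,0],[0,0,0,0,0,0]], hand=-1)

```text
time_s: 3.73
tcp_pos: [0.5629, 0.1262, 0.0074]
tcp_rot: [0.493, -0.504, 0.506, -0.497]
ft_force: [0.5, -0.5, -2.2]
gripper_width: 0.0289
```

The fingers hold the leg at 29 mm. I'll slide it to short of the face and look.

Request:
move_arm(deltas=[[12,0,0,0,-0.009,0],[15,0,0,0,-0.009,0],[15,0,0,0,0,0],[12,0,0,0,0,0],[7,0,0,0,0,0],[0,0,0,0,0,0],[0,0,0,0,0,0]])

```text
time_s: 4.32
tcp_pos: [0.5625, 0.0639, 0.0074]
tcp_rot: [-0.497, 0.499, -0.501, 0.503]
ft_force: [0.2, 0.6, -1.1]
gripper_width: 0.0293
```

```bash
python3 look.py w3 .562 0 0
```

```text
rej [ 0.56343888 -0.00284156  0.00473544] 3.2427956741402153 [314.6, 214.8, 195.2, 297.7]
[[505, 75], [510, 76], [515, 76], [520, 76], [525, 76], [530, 69], [535, 75], [540, 81], [545, 81], [550, 81], [555, 73], [570, 73], [575, 81], [580, 81], [585, 81], [590, 75], [595, 71], [600, 76], [605, 76], [610, 76], [615, 76], [620, 75]]
[0.4, -0.0, 0.0, -0.0071, 0.0021, -0.0038],
 1 at [0.5625 0.0644 0.0073] yaw -1.5686 t 4.4667 F [-0.2  0.1 -1.5] w 0.0284
```

View pics/w3.png

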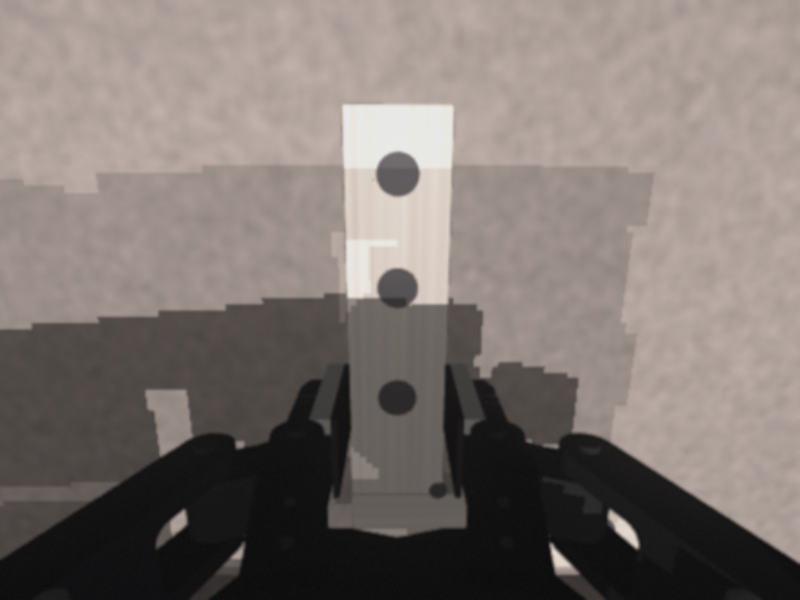

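Request:
move_arm(deltas=[[4,0,0,0,0,0],[4,0,0,0,0,0],[3,0,0,0,0,0],[2,0,0,0,0,0],[1,0,0,0,0,0]])

```text
time_s: 4.88
tcp_pos: [0.5626, 0.0512, 0.0074]
tcp_rot: [-0.498, 0.498, -0.499, 0.504]
ft_force: [-0.3, 0.6, -0.7]
gripper_width: 0.0287
```

Request:
move_arm(deltas=[[1,0,0,0,0,0],[1,0,0,0,0,0],[1,0,0,0,0,0]])

```text
time_s: 5.13
tcp_pos: [0.5627, 0.0495, 0.0074]
tcp_rot: [-0.496, 0.5, -0.499, 0.505]
ft_force: [0.2, 8.0, -1.8]
gripper_width: 0.0288
```

The face is contacted at 8 N. I'll release, rise and look.

Request:
move_arm(deltas=[[0,0,0,0,0,0],[0,0,0,0,0,0],[0,0,0,0,0,0]], hand=0.1)

```text
time_s: 5.38
tcp_pos: [0.5634, 0.049, 0.0081]
tcp_rot: [-0.497, 0.499, -0.5, 0.505]
ft_force: [0.6, 0.6, -0.0]
gripper_width: 0.0473
```

Request:
move_arm(deltas=[[0,15,0,0,0,0],[0,-30,0,0,0,0]])

```text
time_s: 5.55
tcp_pos: [0.5626, 0.0484, 0.0225]
tcp_rot: [-0.498, 0.5, -0.499, 0.504]
ft_force: [-0.9, 0.3, -1.5]
gripper_width: 0.0468
```

Request:
move_arm(deltas=[[-5,-38,-5,0,0,0],[-10,-38,-10,0,0,0],[-12,-38,-12,0,0,0],[-12,-38,-12,0,0,0],[-12,-38,-12,0,0,0],[-10,-15,-10,0,0,0],[0,0,0,0,0,0],[0,0,0,0,0,0]])

```text
time_s: 6.22
tcp_pos: [0.5027, 0.107, 0.2434]
tcp_rot: [-0.494, 0.495, -0.504, 0.506]
ft_force: [1.0, -0.2, -0.4]
gripper_width: 0.0468
```

```bash
python3 look.py w4 .562 -.016 0
```

```text
square [ 5.616e-01 -1.420e-02 -1.000e-04] err px 1.39 z 0.010013033514436678
[[365, -16], [370, -15], [375, -15], [380, -16], [385, -16], [400, 12], [405, 12], [410, 12], [455, 13], [460, 13], [465, -16], [470, -16], [475, -16], [480, -16], [485, -16], [490, -16], [495, -16], [500, -16], [505, -16], [510, -16], [515, -16], [520, -16], [525, -16], [530, -16], [535, -16], [540, -16], [545, -16], [550, -16], [555, -16], [560, -16], [565, -20], [570, -38], [575, -54], [580, -73], [630, -17], [635, -17], [640, -17], [645, -17], [650, -17], [655, -17], [660, -17], [665, -127]]
board (array([430.7, -34.9]), array([59.8, 96.2]), 0.49) 0.01327830733768906 0.08617749128493675
[-0.6, -3.1, 0.8, -0.0144, 0.0004, -0.0037],
 1 at [0.5019 0.1064 0.2404] yaw -1.5704 t 6.3667 F [-0.3  1.  -0.7] w 0.0469
```

View pics/w4.png

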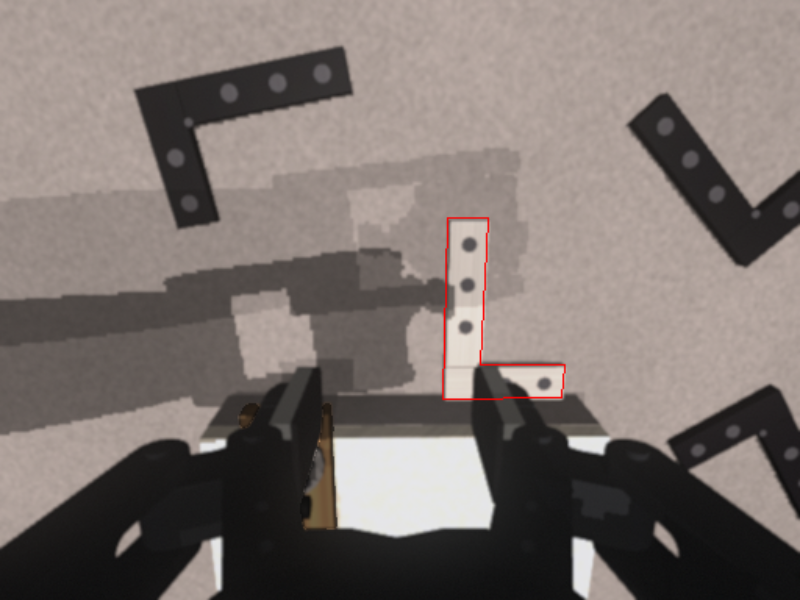

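It looks flush with no gap visible, and the yaw is about 0. As a safeguard I'll press the short leg's inner edge once with shut fingers.

```bash
python3 -c "
from h import *
plan([.605,.055,.04])"
```

```text
[8.7, 33.6, 16.7, -0.0024, 0.0001, -0.0006],[8.7, 33.6, 16.8, -0.0024, 0.0001, -0.0006],[8.7, 33.5, 16.9, -0.0024, 0.0001, -0.0006],[8.6, 33.5, 16.9, -0.0024, 0.0001, -0.0006],[8.6, 33.5, 17.0, -0.0024, 0.0001, -0.0006],[8.6, 33.4, 17.1, -0.0024, 0.0001, -0.0006],
 6 at [0.5019 0.1064 0.2404] yaw -1.5704 t 6.3667 F [-0.3  1.  -0.7] w 0.0469
```

Request:
move_arm(deltas=[[7,33,17,-0.002,0,0],[7,33,17,-0.002,0,0],[7,33,17,-0.002,0,0],[7,33,17,-0.002,0,0],[7,33,17,-0.002,0,0],[7,30,15,-0.002,0,0],[0,0,0,0,0,0],[0,0,0,0,0,0]], hand=-1)

```text
time_s: 7.03
tcp_pos: [0.6009, 0.0579, 0.0211]
tcp_rot: [-0.503, 0.507, -0.495, 0.494]
ft_force: [-0.2, 0.3, 0.8]
gripper_width: -0.0001
```

```bash
python3 -c "
from h import *
plan([.605,.04,.008],step=12)"
```

```text
[8.9, 6.5, 2.2, 0.0107, -0.0025, -0.0013],[8.9, 6.5, 2.1, 0.0107, -0.0025, -0.0013],
 2 at [0.6009 0.0579 0.0211] yaw -1.5758 t 7.0333 F [-0.2  0.3  0.8] w -0.0001
```

Request:
move_arm(deltas=[[6,5,2,0.01,-0.002,0],[6,5,2,0.01,0,0],[3,1,0,0,0,0],[0,0,0,0,0,0]])

```text
time_s: 7.37
tcp_pos: [0.6032, 0.0413, 0.0097]
tcp_rot: [-0.499, 0.502, -0.5, 0.5]
ft_force: [0.1, 0.9, 0.5]
gripper_width: -0.0
```

Request:
move_arm(deltas=[[5,0,0,0,0,0],[4,0,0,0,0,0],[3,0,0,0,0,0]])

```text
time_s: 7.62
tcp_pos: [0.605, 0.0288, 0.0143]
tcp_rot: [-0.497, 0.499, -0.502, 0.502]
ft_force: [0.3, -0.2, -0.3]
gripper_width: -0.0002
```

Request:
move_arm(deltas=[[-2,3,0,0,0,0],[0,3,0,0,0,0],[0,0,0,0,0,0],[0,0,0,0,0,0]])

```text
time_s: 7.95
tcp_pos: [0.6068, 0.0304, 0.0105]
tcp_rot: [0.496, -0.498, 0.503, -0.503]
ft_force: [-0.4, -0.1, 0.2]
gripper_width: -0.0
```

Request:
move_arm(deltas=[[2,1,0,0,0,0],[2,0,0,0,0,0]])

```text
time_s: 8.12
tcp_pos: [0.6066, 0.0268, 0.0091]
tcp_rot: [-0.496, 0.498, -0.503, 0.503]
ft_force: [0.6, 0.4, 0.1]
gripper_width: 0.0003
```

Request:
move_arm(deltas=[[2,3,0,0,0,0],[2,1,0,0,0,0]])

```text
time_s: 8.28
tcp_pos: [0.6073, 0.0248, 0.0059]
tcp_rot: [-0.494, 0.5, -0.502, 0.504]
ft_force: [-4.0, 13.5, 8.3]
gripper_width: 0.0001
```

Request:
move_arm(deltas=[[2,0,0,0,0,0],[1,0,0,0,0,0]])

```text
time_s: 8.45
tcp_pos: [0.6072, 0.0251, 0.0062]
tcp_rot: [-0.492, 0.502, -0.5, 0.505]
ft_force: [-0.7, 2.0, 1.4]
gripper_width: -0.0002
```

The push met 13 N at the expected position, so the square is flush. I'll back off, rise and cross to the board's inner end.

Request:
move_arm(deltas=[[-8,-6,0,0,0,0],[-6,-30,0,0,0,0],[0,-38,-5,0,0,0],[0,-38,-15,0,0,0],[0,-38,-20,0,0,0],[0,-30,-20,0,0,0],[15,-15,-25,0,0,0],[25,0,-25,0,0,0]], hand=1)

```text
time_s: 9.12
tcp_pos: [0.4933, -0.0, 0.2066]
tcp_rot: [-0.496, 0.501, -0.499, 0.504]
ft_force: [0.5, -1.3, -0.2]
gripper_width: 0.0852
```

```bash
python3 -c "
from h import *
plan([.4305,-.288,.2])"
```

```text
[36.0, 0.4, -7.9, -0.0007, 0.0, -0.0014],[36.0, 0.4, -7.9, -0.0007, 0.0, -0.0014],[36.0, 0.5, -7.9, -0.0007, 0.0, -0.0014],[36.0, 0.5, -7.9, -0.0007, 0.0, -0.0014],[36.0, 0.6, -7.9, -0.0007, 0.0, -0.0014],[36.0, 0.7, -7.9, -0.0007, 0.0, -0.0014],[36.0, 0.7, -7.9, -0.0007, 0.0, -0.0014],[36.0, 0.8, -7.9, -0.0007, 0.0, -0.0014],
 8 at [ 0.4933 -0.      0.2066] yaw -1.5706 t 9.1167 F [ 0.5 -1.3 -0.2] w 0.0852
```

Request:
move_arm(deltas=[[36,0,-8,0,0,-0.001],[36,0,-8,0,0,-0.001],[36,0,-8,0,0,-0.001],[36,0,-8,0,0,-0.001],[36,0,-8,0,0,-0.001],[36,0,-8,0,0,-0.001],[36,0,-8,0,0,-0.001],[25,0,-5,0,0,0]])

```text
time_s: 9.78
tcp_pos: [0.4273, -0.2863, 0.2126]
tcp_rot: [-0.499, 0.492, -0.504, 0.505]
ft_force: [0.2, 0.0, -0.6]
gripper_width: 0.0855
```

Request:
move_arm(deltas=[[0,0,0,0,0,0],[0,0,0,0,0,0]])

```text
time_s: 9.95
tcp_pos: [0.4256, -0.291, 0.213]
tcp_rot: [0.497, -0.494, 0.506, -0.502]
ft_force: [0.1, 0.5, -0.5]
gripper_width: 0.0851
```

```bash
python3 - <<'E'
from h import *
p,d=manip.capture('top');P=cloud('top',d);P[d==0]=0
p=p.astype(int)
m=np.zeros(d.shape,bool);m[205:255,230:345]=1
w=m&((p[...,2]-p[...,0])>40)&(P[...,2]>.08)&(P[...,2]<.1);print('board',w.sum(),rect(P[w]))
plan([.4305,-.288,.12])
E
```

```text
board 980 (array([ 430.6, -140.8]), array([ 58.1, 307.1]), 0.39)
[-1.1, 31.0, 1.0, -0.0058, 0.0003, 0.0026],[-1.1, 31.0, 1.2, -0.0058, 0.0003, 0.0026],[-1.0, 31.0, 1.4, -0.0058, 0.0003, 0.0026],
 3 at [ 0.4258 -0.2907  0.2131] yaw -1.5699 t 10.0 F [-0.4 -0.1  0.8] w 0.0856
```

Request:
move_arm(deltas=[[-1,28,2,-0.006,0,0.003],[-1,28,2,-0.006,0,0.003],[-1,28,1,-0.006,0,0.003],[0,15,0,0,0,0],[0,0,0,0,0,0],[0,0,0,0,0,0]])

```text
time_s: 10.5
tcp_pos: [0.4357, -0.2824, 0.114]
tcp_rot: [-0.502, 0.496, -0.499, 0.503]
ft_force: [-0.3, -0.9, 0.2]
gripper_width: 0.0859
```

```bash
python3 -c "
from h import *
plan([.431,-.288,.070],-np.pi/2+.006,15)"
```

```text
[1.8, 14.7, -1.6, -0.0011, 0.0011, 0.0007],[1.8, 14.7, -1.6, -0.0011, 0.0011, 0.0007],[1.8, 14.7, -1.6, -0.0011, 0.0011, 0.0007],
 3 at [ 0.4357 -0.2824  0.114 ] yaw -1.5615 t 10.5 F [-0.3 -0.9  0.2] w 0.0859
```

Request:
move_arm(deltas=[[2,14,-2,0,0,0],[2,14,-2,0,0,0],[1,9,0,0,0,0],[0,0,0,0,0,0],[0,0,0,0,0,0]])

```text
time_s: 10.92
tcp_pos: [0.4364, -0.2866, 0.0827]
tcp_rot: [-0.503, 0.491, -0.501, 0.504]
ft_force: [-0.6, 0.6, 0.7]
gripper_width: 0.0856
```

```bash
python3 -c "
from h import *
plan([.431,-.288,.067],-np.pi/2+.006,15)"
```

```text
[0.6, 7.8, -2.8, -0.0056, 0.0044, 0.004],[0.6, 7.8, -2.8, -0.0056, 0.0044, 0.004],
 2 at [ 0.4364 -0.2866  0.0827] yaw -1.556 t 10.9167 F [-0.6  0.6  0.7] w 0.0856
```

Request:
move_arm(deltas=[[0,7,-3,-0.005,0.004,0.004],[0,6,-3,-0.005,0.004,0.004],[0,3,0,0,0,0],[0,0,0,0,0,0],[0,0,0,0,0,0]])

```text
time_s: 11.33
tcp_pos: [0.4321, -0.2879, 0.069]
tcp_rot: [-0.501, 0.496, -0.5, 0.502]
ft_force: [-0.5, 0.4, -0.2]
gripper_width: 0.0854
```

```bash
python3 -c "
from h import *
plan([.431,-.288,.067],-np.pi/2+.006,15)"
```

```text
[0.1, 2.0, -1.1, -0.0047, 0.0006, 0.003],
 1 at [ 0.4321 -0.2879  0.069 ] yaw -1.5642 t 11.3333 F [-0.5  0.4 -0.2] w 0.0854
```

Request:
move_arm(deltas=[[0,0,-1,-0.004,0,0.003],[0,0,0,0,0,0],[0,0,0,0,0,0],[0,0,0,0,0,0],[0,0,0,0,0,0]], hand=-1, force=35)

```text
time_s: 11.75
tcp_pos: [0.4313, -0.2882, 0.0696]
tcp_rot: [-0.501, 0.498, -0.499, 0.502]
ft_force: [0.8, -0.1, -1.2]
gripper_width: 0.0591
```

```bash
python3 - <<'E'
from h import *
p,d=manip.capture('scene');cv2.imwrite('pics/s1.png',cv2.resize(p[90:210,140:330],(800,505),interpolation=cv2.INTER_CUBIC))
plan([.431,-.168,.069],-np.pi/2)
E
```

```text
[-30.0, 0.2, 0.1, -0.0003, 0.0016, 0.0],[-30.0, 0.2, 0.1, -0.0003, 0.0016, 0.0],[-30.0, 0.2, 0.0, -0.0003, 0.0016, 0.0],[-30.0, 0.2, -0.0, -0.0003, 0.0016, 0.0],
 4 at [ 0.4313 -0.2882  0.0696] yaw -1.5646 t 11.8 F [-0.2 -0.4 -0.7] w 0.0583
```

View pics/s1.png

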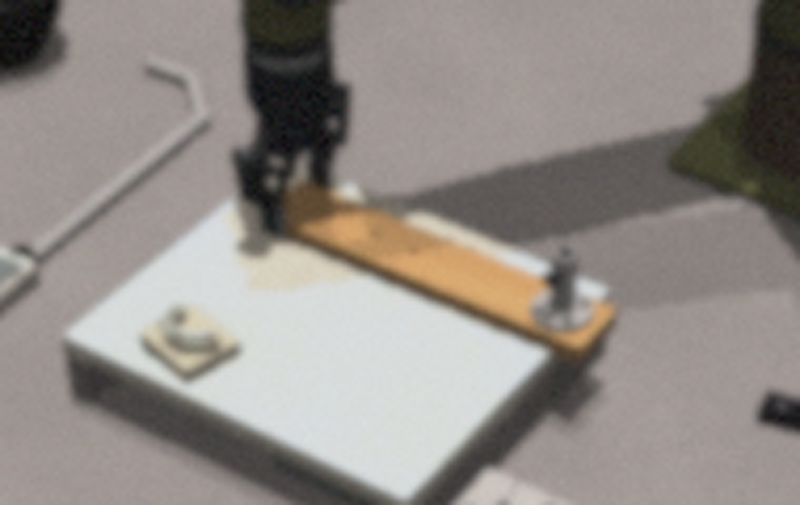

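The inner end is gripped with the board flat. I'll slide it out in gentle rows with a slight downward bias.

Request:
move_arm(deltas=[[-5,0.3,0,0,0,0],[-8,0.3,0,0,0,0],[-8,0.3,0,0,0,0],[-5,0.3,0,0,0,0]])

```text
time_s: 12.13
tcp_pos: [0.4317, -0.2639, 0.0697]
tcp_rot: [0.503, -0.496, 0.501, -0.5]
ft_force: [0.2, -3.8, 0.7]
gripper_width: 0.0593
```

```bash
python3 -c "
from h import *
plan([.431,-.180,.069],-np.pi/2,10)"
```

```text
[-9.3, 0.0, -0.0, -0.0003, 0.0007, 0.0008],[-9.3, 0.0, -0.0, -0.0003, 0.0007, 0.0008],[-9.3, 0.0, -0.0, -0.0003, 0.0007, 0.0008],[-9.3, 0.0, -0.0, -0.0003, 0.0007, 0.0008],[-9.3, 0.0, -0.0, -0.0003, 0.0007, 0.0008],[-9.3, 0.0, -0.1, -0.0003, 0.0007, 0.0008],[-9.3, 0.1, -0.1, -0.0003, 0.0007, 0.0008],[-9.3, 0.1, -0.1, -0.0003, 0.0007, 0.0008],[-9.3, 0.1, -0.1, -0.0003, 0.0007, 0.0008],
 9 at [ 0.4317 -0.2639  0.0697] yaw -1.5647 t 12.1333 F [ 0.2 -3.8  0.7] w 0.0593
```

Request:
move_arm(deltas=[[-9,0.3,0,0,0.001,0.001],[-9,0.3,0,0,0.001,0.001],[-9,0.3,0,0,0.001,0.001],[-8,0.3,0,0,0.001,0.001],[-5,0.3,0,0,0,0]])

```text
time_s: 12.55
tcp_pos: [0.4324, -0.2213, 0.0697]
tcp_rot: [0.502, -0.496, 0.502, -0.5]
ft_force: [0.1, -4.7, 1.5]
gripper_width: 0.0588
```

```bash
python3 -c "
from h import *
plan([.431,-.175,.069],-np.pi/2,10)"
```

```text
[-9.3, 0.1, -0.2, -0.001, 0.0009, 0.0016],[-9.3, 0.1, -0.3, -0.001, 0.0009, 0.0016],[-9.3, 0.1, -0.3, -0.001, 0.0009, 0.0016],[-9.3, 0.1, -0.3, -0.001, 0.0009, 0.0016],[-9.3, 0.1, -0.3, -0.001, 0.0009, 0.0016],
 5 at [ 0.4324 -0.2213  0.0697] yaw -1.5665 t 12.55 F [ 0.1 -4.7  1.5] w 0.0588
```

Request:
move_arm(deltas=[[-9,0.3,-0.3,-0.001,0.001,0.001],[-9,0.3,-0.3,-0.001,0.001,0.001],[-8,0.3,-0.3,-0.001,0.001,0.001],[-6,0.3,0,0,0,0.001],[-4,0.3,0,0,0,0],[0,0.3,0,0,0,0]], force=50)

```text
time_s: 13.05
tcp_pos: [0.4328, -0.1826, 0.07]
tcp_rot: [0.502, -0.495, 0.502, -0.5]
ft_force: [-0.1, -4.3, 3.9]
gripper_width: 0.0589
```

```bash
cat > fin.py <<'E'
from h import *
import sys
out=[]
for k in range(3):
    p,d=manip.capture('top');P=cloud('top',d);P[d==0]=0;q=p.astype(int)
    m=np.zeros(d.shape,bool);m[205:255,185:345]=1
    w=m&((q[...,2]-q[...,0])>40)&(P[...,2]>.08)&(P[...,2]<.1)
    b=P[w];top=b[b[:,1]>-.05]
    print('board',rect(b),'ymax',np.sort(b[:,1])[-4:].round(4),'z outer',np.median(top[:,2]).round(4))
    m=np.zeros(d.shape,bool);m[170:212,185:252]=1
    w=m&(q.min(-1)>135)&(P[...,2]>.004)&(P[...,2]<.03)&(P[...,0]>.52); print('sq',w.sum(),rect(P[w]),'ymax',np.sort(P[w][:,1])[-4:].round(4))
cv2.imwrite(f'pics/{sys.argv[1]}.png',cv2.resize(p[150:270,170:350],(800,533),interpolation=cv2.INTER_CUBIC))
p,d=manip.capture('scene');P=cloud('scene',d);P[d==0]=0;q=p.astype(int)
cv2.imwrite(f'pics/{sys.argv[1]}s.png',cv2.resize(p[110:270,180:380],(800,640))[:600])
w=((q[...,2]-q[...,0])>40)&(P[...,2]>.08)&(P[...,2]<.1)&(abs(P[...,0]-.43)<.05)&(P[...,1]>-.4);b=P[w]
print('scene board',rect(b),np.sort(b[:,1])[-5:].round(4))
w=(abs(P[...,0]-.5616)<.012)&(P[...,2]>.006)&(P[...,2]<.02)&(P[...,1]>.05)&(P[...,1]<.2)&(q.min(-1)>110);b=P[w]
print('scene sq ymax',np.sort(b[:,1])[-5:].round(4),'z',np.median(b[:,2]))
plan([.431,-.168,.069],-np.pi/2,10)
E
python3 fin.py f1
```

```text
board (array([431.6, -16.1]), array([ 57.4, 270.9]), 0.26) ymax [0.1192 0.1193 0.1193 0.1194] z outer 0.0897
sq 295 (array([598.4,  59.5]), array([144.5,  93.8]), 89.33) ymax [0.1317 0.1319 0.1322 0.1322]
board (array([431.8, -15.8]), array([ 57.3, 270.8]), 0.31) ymax [0.1193 0.1194 0.1195 0.1197] z outer 0.0895
sq 299 (array([598.3,  59.8]), array([145.2,  93.3]), 89.45) ymax [0.132  0.1321 0.1323 0.1327]
board (array([431.8, -14.1]), array([ 57.3, 267.4]), 0.29) ymax [0.1194 0.1194 0.1194 0.1196] z outer 0.0897
sq 296 (array([598.4,  59.6]), array([144.6,  93.5]), 89.34) ymax [0.1321 0.1323 0.1323 0.1323]
scene board (array([432.4, -34. ]), array([312.8,  69.3]), 89.37) [0.1208 0.121  0.1215 0.1216 0.1225]
scene sq ymax [0.1556 0.1576 0.1584 0.1651 0.1973] z 0.012119686142179065
[-7.3, 0.4, -0.8, -0.0024, 0.0016, 0.0034],[-7.3, 0.4, -0.8, -0.0024, 0.0016, 0.0034],
 2 at [ 0.4327 -0.1827  0.0698] yaw -1.5676 t 13.25 F [0.1 1.2 4.3] w 0.059
```

View pics/f1s.png

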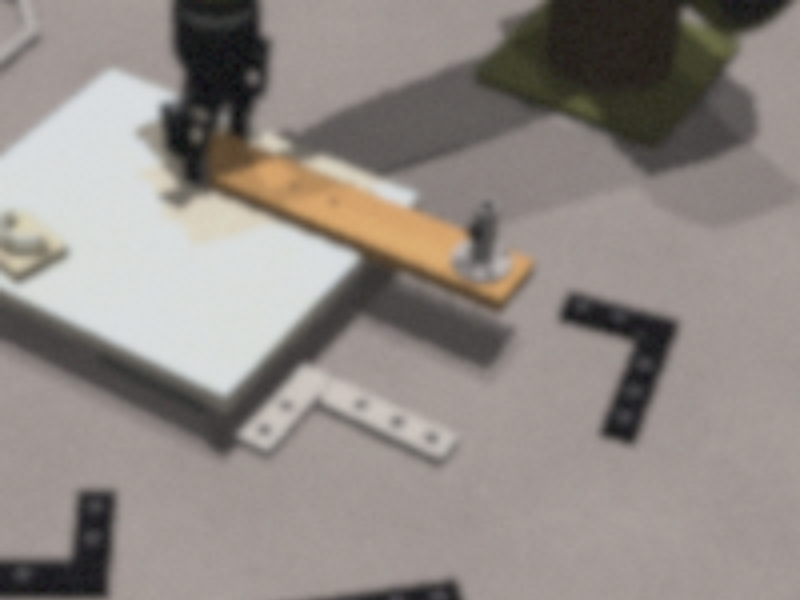

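TCP and camera agree: the board end is at 0.119 and the target is ≈0.134. There are 15 mm left.

Request:
move_arm(deltas=[[-4,0.3,-0.3,-0.001,0.001,0.002],[-4,0.3,-0.3,-0.001,0.001,0.001],[-4,0.3,0,0,0,0.001],[-2,0.3,0,0,0,0],[0,0.3,0,0,0,0],[0,0.3,0,0,0,0]])

```text
time_s: 13.75
tcp_pos: [0.433, -0.1724, 0.0698]
tcp_rot: [0.502, -0.496, 0.503, -0.499]
ft_force: [-1.1, -1.6, 6.7]
gripper_width: 0.0588
```

```bash
python3 fin.py f2
```

```text
board (array([433.6,   0.7]), array([253. ,  57.3]), 89.32) ymax [0.1271 0.1272 0.1272 0.1275] z outer 0.0897
sq 292 (array([598.6,  59.2]), array([144.3,  94.1]), 89.14) ymax [0.1317 0.1318 0.132  0.132 ]
board (array([4.336e+02, 4.000e-01]), array([253.2,  57.3]), 89.33) ymax [0.127  0.127  0.1272 0.1272] z outer 0.0894
sq 292 (array([598.6,  59.5]), array([144.5,  94.6]), 89.31) ymax [0.1318 0.132  0.1321 0.1321]
board (array([433.6,   1. ]), array([253. ,  57.3]), 89.3) ymax [0.1271 0.1271 0.1272 0.1273] z outer 0.089
sq 292 (array([598.4,  59.6]), array([145.1,  93.4]), 89.82) ymax [0.1318 0.1318 0.1321 0.1323]
scene board (array([432.9, -23.9]), array([311.2,  69.3]), 89.49) [0.1306 0.1306 0.1307 0.1307 0.1316]
scene sq ymax [0.1354 0.1357 0.1407 0.1512 0.1773] z 0.012686056025289827
[-4.4, 0.7, -2.0, -0.0041, 0.0013, 0.0107],
 1 at [ 0.433  -0.1724  0.0698] yaw -1.5695 t 13.95 F [-0.5 -2.   5.6] w 0.0584
```

Request:
move_arm(deltas=[[-4,0.3,0,0,0,0.002],[-2,0.3,0,0,0,0],[0,0.3,0,0,0,0],[0,0.3,0,0,0,0],[0,0,0,0,0,0]])

```text
time_s: 14.37
tcp_pos: [0.4334, -0.1686, 0.0699]
tcp_rot: [0.502, -0.496, 0.504, -0.498]
ft_force: [-0.5, -3.2, 4.1]
gripper_width: 0.0586
```

```bash
python3 fin.py f3
```

```text
board (array([433.6,   4.8]), array([253. ,  57.3]), 89.32) ymax [0.1309 0.1311 0.1311 0.1313] z outer 0.09
sq 287 (array([598.3,  59.7]), array([144.9,  93.9]), 89.33) ymax [0.1319 0.132  0.1322 0.1327]
board (array([433.6,   4.4]), array([253.1,  57.4]), 89.31) ymax [0.1306 0.1307 0.1309 0.131 ] z outer 0.0895
sq 297 (array([598.5,  59.6]), array([144.8,  93.9]), 89.48) ymax [0.1317 0.132  0.1323 0.1324]
board (array([433.6,   4.7]), array([252.8,  57.4]), 89.31) ymax [0.131  0.1311 0.1311 0.1313] z outer 0.0895
sq 298 (array([598.5,  59.8]), array([145.2,  94. ]), 89.61) ymax [0.1321 0.1325 0.1325 0.1325]
scene board (array([432.8, -19.5]), array([310.4,  68.5]), 89.36) [0.1344 0.1344 0.1348 0.1356 0.1356]
scene sq ymax [0.1394 0.1442 0.157  0.1664 0.1856] z 0.01225921120957918
[-0.6, 0.8, -2.4, -0.0041, 0.0016, 0.0121],
 1 at [ 0.4334 -0.1685  0.0698] yaw -1.5692 t 14.5667 F [-1.3 -2.1  4.9] w 0.0587
```

View pics/f3.png

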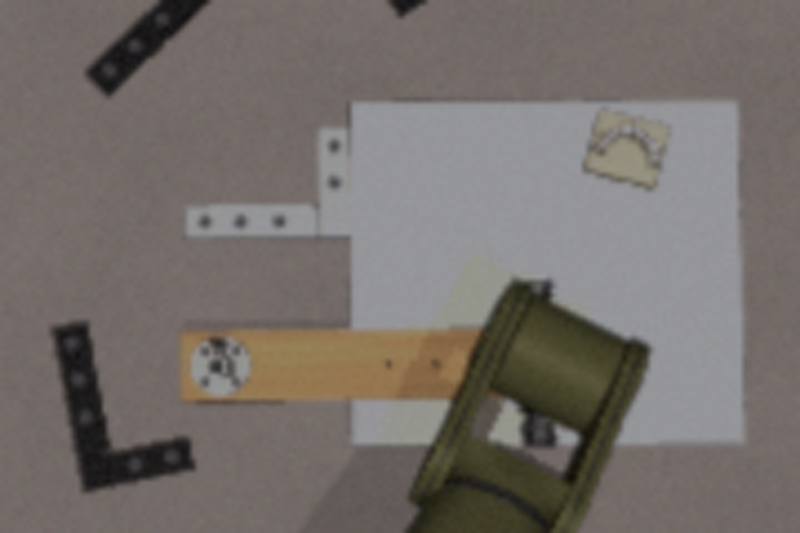

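```bash
python3 - <<'E'
from h import *
p,d=manip.capture('scene');P=cloud('scene',d);P[d==0]=0;q=p.astype(int)
# square short-leg outer edge vs riser top edge in scene cloud
for x in (.552,.57,.60,.63,.64):
    w=(abs(P[...,0]-x)<.004)&(q.min(-1)>110)&(P[...,2]>.007)&(P[...,2]<.018)&(P[...,1]<.1)&(P[...,1]>-.05)
    r=(abs(P[...,0]-x)<.004)&(abs(P[...,2]-.071)<.004)&(P[...,1]<.05)
    print(x,'sq ymin',np.sort(P[w][:,1])[:2].round(4),'riser ymax',np.sort(P[r][:,1])[-2:].round(4))
E
```

```text
0.552 sq ymin [-0.0165 -0.0152] riser ymax [-0.0176 -0.0123]
0.57 sq ymin [-0.016  -0.0136] riser ymax [-0.0207 -0.0185]
0.6 sq ymin [-0.0148 -0.0142] riser ymax [-0.0168 -0.0156]
0.63 sq ymin [-0.0162 -0.0158] riser ymax [-0.0136 -0.0133]
0.64 sq ymin [-0.0159 -0.0145] riser ymax [-0.0152 -0.0129]
```

The picture shows the short leg flush along the face at column 350, the board straight and clear of the square, and the model in place. Scene depth also puts the leg at the face all along its length. I'm handing in.

```bash
python3 -c "
from h import *
print(manip.sign_off())"
```

```text
the job is handed in; nothing more can be done
None
```

I set the square flush against the riser's end face and let it go, then slid the board out until it was about level with the long leg's tip. I handed in at about 15 s on the robot's clock with the gripper still holding the board down. No verdict was reported.

**Square:** I gripped the long leg, slid it to the face until it met about 8 N, and released it. I then pressed the short leg's inner edge with shut fingers (13 N) at the position expected for a flush fit. In the scene depth the short leg's outer edge lies at the face to within the 2–3 mm noise, and its yaw is about 0.

**Board:**
- **Position:** I gripped it across its inner end and slid it 120 mm. By the arm's own readings the end is at y ≈ 0.133, against a target of about 0.134. The top camera puts it about 1 mm short of the tip; the limit is 5 mm.
- **Attitude:** It lies flat, pressed down with about 4–5 N at the wrist. It is square to the face within about 0.012 rad, and its centreline is 128 mm from the square's.

**Checks that failed or disagreed:**
- The scene camera put the board end about 1.5 mm further out than the arm's readings did.
- Its reading of the square's tip was too noisy to use, so that check rests on the top camera and the arm.
- The outline fit after releasing the square put its origin about 2 mm off the face. The fingers partly hid it, and I trusted the contact instead.
- Just after releasing the square I sent one 15 mm row downward by mistake. The wrist read under 2 N when that call ended, but the peak during the row was not recorded.

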